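Gauge pin up, spirit level out of its case

ROBOT

A 6-joint arm with a two-finger parallel gripper is mounted at the origin on the work surface. World frame = base frame: x ahead of the robot, y to its left, z up, the work surface at z = 0. Lengths are in mm, angles in degrees, forces in N, time in s.
With the tool pointing down it reaches from about 250 to 800 mm from the base axis. Payload 8.5 kg.
Tool frame: the origin (TCP) lies where the fingers leave the gripper's body, on its centre line; the fingertips stand 73 mm ahead of it and the grasp point (between the pads) lies 54 mm ahead of it (env.pinch_z is the distance from the TCP to the grasp point, in mm); z points along the fingers, y is the line along which they close (so a half turn about z gives the same grasp; the last joint's range is limited). The gripper opens to 85 mm and grips with 20 to 120 N. Pads are 22 mm wide; open, the fingers measure 114 mm over their backs; the gripper's body (76 mm by 85 mm) begins 54 mm behind the grasp point. The pads swing forward as they close: fully open they stand 13 mm farther back than shut.
Start: joints at [-76.776, 13.648, -0.773, 75.585, 0, 90], TCP at [120.087, -511.044, 303.876] pointing down, gripper open.
Joint ranges: [-152.45, 152.45], [-59.26, 108.67], [-65.41, 83.53], [-104.44, 129.93], [-82.83, 76.93], [-180, 180]. Speed limits (degrees/s): [127.2, 127.2, 159.86, 180, 180, 180].

INTERFACE

Orientations are given as a 3x3 rotation matrix whose columns are the frame's x, y, z axes.
In Python, from workcell import env, capture, camera_params, models gives the robot as it stands. The module is installed in compiled form; this text tells all that it offers.
- The arm moves only by the shell command python3 -m handwheel 'ROWS' [FORCE]. ROWS is JSON, a list of rows, each a list of 7 numbers: the turn, a rotation vector about the world's x, y, z scaled (see below), then the shift along the world's x, y, z scaled (see below), then the finger opening in mm, from 0 to 85.4. A call has 1 to 10 rows; each row is the pose to reach, as a shift and turn from the pose commanded when the call began; what a row does not reach only later rows make up. The controller multiplies each number of a shift by 15 cm and each number of a turn by pi/2 rad. A row lasts 1/12 s, in which the tool goes at most 41.7 mm and 7.16 degrees, less where a joint would pass 70% of its speed; a pose out of reach is approached as far as the arm can. A call with a number of a shift or a turn outside -1 to 1 is refused whole. A call with a gripper value outside its range is refused whole. The fingers move at their own pace and stop on an object; FORCE is the grip in N (left out, the last holds). Time passes only in rows, so rows that repeat a pose let the fingers close. It gives the time, the measured TCP pose, the force, the opening and the grip force at its end, in the units of the state.
- env.observe(): the state, without advancing time (a new reading comes with each control period).
- capture(name): name is "side" or "top" or "wrist"; returns (picture, depth): 480x640x3 uint8, red, green, blue; 480x640 float32, mm along the optical axis (not along the pixel's ray), 0 where there is no reading.
- camera_params(name): a dict with "intrinsics" (3x3 intrinsics, pixels), "view" (4x4, takes a point from world to camera coordinates); the wrist camera has in their place "tool_from_camera" (4x4, takes a point from camera to tool coordinates, whose origin is the TCP and whose axes are the flange's). Camera axes: x right, y down, z forward; pixel columns grow to the right and rows downward; lengths in mm; the calibration is good to about 2 mm. A picture is of the moment at which its call begins: read the wrist's pose just before it. camera_params takes no time and is no camera call.
- env.finish_job(): hands the job in; it is judged then, once.
Trained networks look in the newest picture that a camera, given by its name, has taken for a name from the list of things; names that differ only in an ending like _2 or _b are one class to them, and where a whole thing is asked for, a point or a joint stands for the part that bears it (a point fixed in the world has none). Each returns a list of dicts, best first, with "p" (0 to 1); they miss things now and then, are a little off and sometimes report something else, mostly with a low value. They report only what shows in the picture. A call takes as long as a camera call. They do not tell look-alikes from the thing itself.
- models.find_in(camera, target): "bbox" ([centre column, centre row, width, height] in pixels, round what is visible of it).
- models.silhouettes(camera, target): "mask" (480x640 bool, what is visible of it) and "bbox" ([centre column, centre row, width, height] in pixels, round what is visible of it).
The state is a dict: "t": time; "joint_positions": joint angles; "joint_velocities": joint speeds; "joint_torque": joint torques, N m; "tcp_pos": TCP position; "tool_rot": TCP orientation; "wrist_force": force on the tool from outside, world axes, zero at the start; "torque": the same for the moment, N m; "finger_gap": opening from 0.0 (shut) to 1.0 (fully open); "gripper_force": force on a finger pad.
Only numpy, scipy, OpenCV 4.12 (cv2) and the standard library are available. Lean on these libraries where they do the work, as an engineer would, in place of code of your own. Each camera call takes 0.05 s, during which the arm holds its last target. There are 200 camera calls.

TASK

Set up to check the mosaic's height: first stand the long steel pin upright, right down in the bore of the gauge block, and let go of it. Then draw the spirit level out of the half-boarded wooden case, tilting it so that it comes through the opening, and finish holding it in the gripper, level and right way up, its middle above the pin and its underside 2 to 10 cm clear of the pin's top; do not put it down or let go. Leave everything else on the bench where it is.

Things in the scene. Friction and masses are not known exactly. Their poses are not given: they have to be found in the camera images.
- pin_mid (a point): Centre (half-way up) of the long pin: a plain bright steel cylinder, 20 mm diameter, 100 mm long, about 0.13 kg, loose, standing upright on the bench at the start (centre 50 mm up), foot chamfered 2 mm; z is its axis, up.
- pin_foot (a point): Centre of the foot of the long pin, 50 mm below pin_mid; z is the pin's axis, up.
- bore (a point): Centre of the bore's mouth in the gauge block (fixed, dark steel, 100 x 100 x 50 mm high): an upright round blind bore in the middle of its top, 24 mm diameter, mouth chamfered 3 mm, 35 mm deep. The point lies at the top face, 50 mm above the bench; z up. The seated pin stands 65 mm above the block, its top 115 mm above the bench.
- opening (a point): Centre of the opening in the case's top, at the boards' upper face, 98 mm above the bench; x along the case (roughly away from the robot, within about 20 degrees), z up. The opening is 200 mm along x by 180 mm along y; from this point the case's inside reaches -240 to +140 mm along x, so the -x end is boarded over farther and the level comes out best +x end first.
- level_mid (a point): Centre of the spirit level (half-way up, mid-length, its mass centre): an aluminium bar 300 mm long (x), 22 thick (y), 32 high (z), about 0.22 kg, loose; black end caps, green vial in a black mount at mid-length on its top edge. At the start it lies upright on the case's floor, along the case within 3 degrees, its middle 30 to 70 mm to -x of the opening's centre. It may slip a little in the grip.
- level: The whole spirit level; its origin lies at the centre of its underside (16 mm below level_mid), axes as there.
- pin: The whole long pin; its origin lies at the centre of its foot.
- case: The tool case, a fixed wooden box 396 x 196 x 98 mm high, inside 380 long (x) by 180 wide; floor and cover boards 8 mm thick (boards' underside 90 mm above the bench). Its top is boarded over at both ends. Origin at the centre of its underside, 50 mm to -x of and 98 mm below opening, axes as there.
- block: The fixed gauge block: origin at the centre of its underside, 50 mm below bore.
- short_pin_mid (a point): Bystander: centre of a shorter pin of the same steel, 20 mm diameter, 60 mm long, standing on the bench; not used.
- jar: Bystander: white jar, 72 mm diameter, 95 mm high; origin at its underside.
- tub: Bystander: white plastic tub filled with mosaic chips, 84 mm diameter, 45 mm high; origin at its underside.
- brush: Bystander: brush with wooden handle lying on the bench.
- nippers: Bystander: tile nippers lying flat on the bench, about 165 mm long.
- tiles: Bystander: stack of six 60 mm square tiles, 36 mm high; origin at its underside.
- offcut: Bystander: wooden offcut 130 x 45 x 22 mm lying on the bench; origin at its underside.
There are look-alikes about, which are no part of the job. Leave any orange look-alike of the pin alone.

How it is judged:
By the outcome, as a careful person would: the job done as asked, in the order asked, and still so for the second after the job is handed in, while the arm keeps its last pose, push and grip.
It also fails if it takes over 59 s, if anything falls off the work surface, if the arm or the gripper's body presses on something with over 40 N, if the wrist force passes 120 N, or if a joint passes its speed limit or range.

## Working session

There is one attempt and no reset: what is moved stays moved. The work goes in short steps, Python scripts to look and compute and a shell command to move; the robot and the scene stay as the last step left them, time stands still between calls to the robot, and variables do not carry over. Pictures are saved under pics/ and viewed, at most 10 in all, crops included, and the job is handed in when it is done.

```bash
mkdir -p pics; cat > h.py <<'E'
import numpy as np, cv2
from workcell import env, capture, camera_params, models
def cam2world(name, st=None):
    p=camera_params(name)
    if name=='wrist':
        T=np.eye(4); T[:3,:3]=np.array(st['tool_rot']); T[:3,3]=st['tcp_pos']
        return T@np.array(p['tool_from_camera'])
    return np.linalg.inv(np.array(p['view']))
def cloud(name):
    st=env.observe(); im,d=capture(name); K=np.array(camera_params(name)['intrinsics'])
    v,u=np.mgrid[:480,:640]
    P=np.stack([(u-K[0,2])/K[0,0]*d,(v-K[1,2])/K[1,1]*d,d],-1)
    T=cam2world(name,st); W=P@T[:3,:3].T+T[:3,3]; W[d<=0]=np.nan
    return im,W
E
cat > a.py <<'E'
from h import *
for c in ['top','side']:
    im,W=cloud(c); np.savez('/tmp/%s.npz'%c,im=im,W=W)
    print(c)
    for t in ['pin','short_pin_mid','block','level','case','jar','tub','tiles','offcut','brush','nippers']:
        for r in models.silhouettes(c,t)[:4]:
            if r['p']<.3: continue
            m=r['mask']; w=W[m]; w=w[~np.isnan(w[:,0])]
            if len(w): 
                z=np.percentile(w[:,2],95); tp=w[w[:,2]>z-8]
                print(t,round(r['p'],2),np.round(r['bbox']),'top',np.round(np.median(tp,0)),'lo',np.round(np.percentile(w,3,axis=0)),'hi',np.round(np.percentile(w,97,axis=0)),im[m].mean(0).round())
    cv2.imwrite('pics/%s0.png'%c,im[:,:,::-1])
E
python3 a.py; ls
```

```text
top
short_pin_mid 0.44 [383. 297.  26.  26.] top [ 353. -166.   46.] lo [ 319. -204.   30.] hi [ 391. -132.   52.] [160. 155. 146.]
block 0.84 [378. 227.  41.  37.] top [ 583. -157.   52.] lo [ 533. -204.   17.] hi [ 629. -107.   58.] [75. 76. 77.]
level 0.74 [264. 234.  12.  57.] top [561. 211.  44.] lo [472. 192.  28.] hi [651. 230.  49.] [148. 150. 146.]
case 0.59 [263. 250.  75. 134.] top [416. 205. 100.] lo [323. 107.   1.] hi [692. 311. 105.] [155. 119.  86.]
case 0.46 [430. 248.  11.   8.] top [ 512. -320.  103.] lo [ 503. -331.   -3.] hi [ 526. -310.  107.] [121. 114. 110.]
jar 0.57 [430. 317.  28.  22.] top [ 305. -311.   96.] lo [ 271. -338.    6.] hi [ 335. -277.  102.] [183. 180. 173.]
tub 0.93 [383. 298.  25.  26.] top [ 353. -166.   46.] lo [ 319. -204.   34.] hi [ 389. -132.   52.] [158. 154. 145.]
tub 0.57 [184. 308.  22.  40.] top [324. 472.  25.] lo [268. 437.   3.] hi [385. 507.  30.] [163. 132.  98.]
tiles 0.57 [388. 180.  22.  23.] top [ 739. -191.   39.] lo [ 708. -221.    6.] hi [ 773. -159.   44.] [204. 198. 194.]
offcut 0.83 [184. 308.  25.  42.] top [324. 47
[... 683 characters left out ...]
8 [386. 277.  64.  49.] top [ 579. -167.   50.] lo [ 527. -218.    4.] hi [ 632. -120.   52.] [82. 81. 81.]
block 0.69 [272. 238. 160.  78.] top [345. 205.  97.] lo [304.  83.   5.] hi [397. 269.  98.] [172. 131.  89.]
case 0.91 [218. 238.  50.  74.] top [345. 205.  97.] lo [304.  83.   6.] hi [395. 269.  98.] [172. 132.  89.]
jar 0.9 [331. 367.  37.  60.] top [ 315. -336.   95.] lo [ 271. -352.   11.] hi [ 332. -315.   96.] [205. 201. 194.]
tiles 0.96 [445. 262.  34.  30.] top [ 736. -200.   36.] lo [ 705. -232.    2.] hi [ 772. -172.   38.] [202. 199. 199.]
brush 0.95 [500. 374.  62.  76.] top [ 573. -484.   19.] lo [ 466. -511.    6.] hi [ 650. -451.   22.] [184. 165. 148.]
a.py
h.py
pics
```

View pics/top0.png

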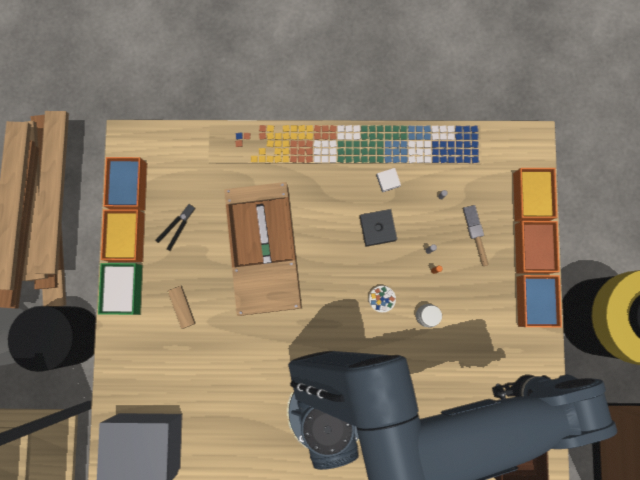

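View pics/side0.png

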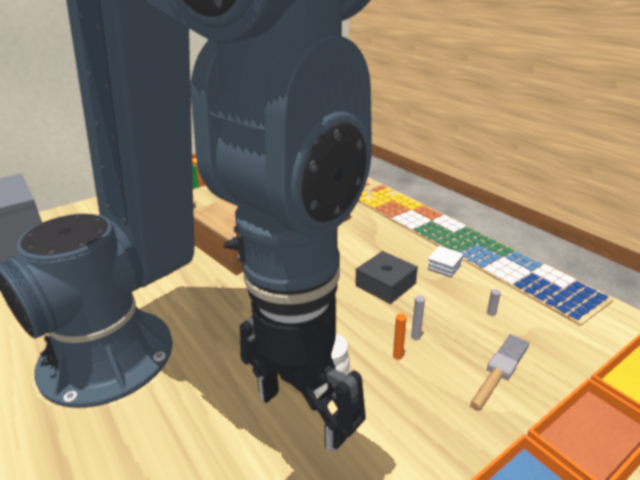

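```bash
cat > b.py <<'E'
from h import *
for c in ['top','side']:
    z=np.load('/tmp/%s.npz'%c); W=z['W']; im=z['im']
    x,y,h=W[...,0],W[...,1],W[...,2]
    def rect(m,n):
        p=np.stack([x[m],y[m]],1).astype(np.float32); 
        if len(p)<10: print(n,len(p));return
        print(c,n,len(p),'med',np.median(p,0).round(1),'minrect',[np.round(q,1) for q in cv2.minAreaRect(p)],'z',np.median(h[m]).round(1))
    ok=~np.isnan(h)
    rect(ok&(h>40)&(h<60)&(abs(x-580)<75)&(abs(y+160)<75),'blocktop')
    rect(ok&(h>85)&(h<115)&(abs(x-510)<25)&(abs(y+325)<25),'pin')
    rect(ok&(h>85)&(h<115)&(x>280)&(x<740)&(y>50)&(y<350),'boards')
    rect(ok&(h>30)&(h<60)&(x>450)&(x<690)&(y>140)&(y<280),'levelvis')
m=ok=None
z=np.load('/tmp/top.npz');W=z['W'];h=W[...,2]
m=(h>85)&(h<115)&(W[...,0]>280)&(W[...,0]<740)&(W[...,1]>50)&(W[...,1]<350)
cv2.imwrite('/tmp/m.png',m.astype(np.uint8)*255)
E
python3 b.py; python3 -c "
from workcell import *
print(camera_params('wrist'),camera_params('top')['intrinsics'])"
```

```text
top blocktop 931 med [ 581.8 -155.4] minrect [array([ 582.7, -156.5]), array([100.9, 101.1]), np.float64(11.1)] z 49.8
top pin 38 med [ 511.7 -319.3] minrect [array([ 511.6, -318.9]), array([18.1, 18.6]), np.float64(28.1)] z 98.6
top boards 4429 med [417.1 202.8] minrect [array([509.5, 209.5]), array([398.4, 197.6]), np.float64(7.1)] z 98.4
top levelvis 430 med [560.8 211.1] minrect [array([561.1, 211.3]), array([195. ,  23.6]), np.float64(8.6)] z 40.9
side blocktop 1340 med [ 577.  -168.1] minrect [array([ 582.6, -161.8]), array([106.4, 103.7]), np.float64(10.5)] z 49.4
side pin 113 med [ 508.2 -330. ] minrect [array([ 510.9, -327.4]), array([19. , 18.7]), np.float64(66.1)] z 97.9
side boards 1165 med [343.8 205.8] minrect [array([364.3, 190.9]), array([110.8, 192.2]), np.float64(7.0)] z 96.5
levelvis 0
{'intrinsics': array([[338.01877838,   0.        , 315.82350508],
       [  0.        , 338.01877838, 238.3745519 ],
       [  0.        ,   0.        ,   1.        ]]), 'tool_from_camera': array([[ 3.91763411e-05, -9.58384995e-01, -2.85478896e-01,
         7.20925107e+01],
       [ 9.99999373e-01, -2.81866507e-04,  1.08348796e-03,
         8.10806777e-01],
       [-1.11886555e-03, -2.85478759e-01,  9.58384383e-01,
        -6.93227183e+01],
       [ 0.00000000e+00,  0.00000000e+00,  0.00000000e+00,
         1.00000000e+00]])} [[581.16145653   0.         322.21295742]
 [  0.         581.16145653 243.57959987]
 [  0.           0.           1.        ]]
```

The top view shows the steel pin at (431,248) with the orange look-alike at (437,268). The block is at (378,227), and the level lies in the case around (264,234) with its green vial near (266,248). The side view shows the steel pin at (417,320), the orange one at (400,338) and the short pin at (495,303). The measured sizes match the ones given.

```bash
python3 -c "
from workcell import *
s=env.observe();print(s['t'],s['tool_rot'],s['tcp_pos'])"
python3 -m handwheel '[[0,0,0,0.9,0.43,0,85],[0,0,0,0.9,0.43,0,85],[0,0,0,0.9,0.43,0,85],[0,0,0,0.9,0.43,0,85]]' 40
python3 -m handwheel '[[0,0,0,0.9,0.43,0,85],[0,0,0,0.9,0.43,0,85],[0,0,0,0.9,0.43,0,85],[0,0,0,0.9,0.43,0,85]]'
python3 -m handwheel '[[0,0,0,0.8,0.39,0,85],[0,0,0,0.8,0.39,0,85],[0,0,0,0.8,0.39,0,85],[0,0,0,0.8,0.39,0,85],[0,0,0,0.8,0.39,0,85]]'
cat > c.py <<'E'
from h import *
import sys
im,W=cloud('wrist'); np.savez('/tmp/w.npz',im=im,W=W); cv2.imwrite('pics/%s.png'%sys.argv[1],im[:,:,::-1])
for t in sys.argv[2:]:
    for r in models.silhouettes('wrist',t)[:4]:
        w=W[r['mask']]; w=w[~np.isnan(w[:,0])]
        if len(w)<5: continue
        z=np.percentile(w[:,2],95); tp=w[w[:,2]>z-4].astype(np.float32)
        print(t,round(r['p'],2),np.round(r['bbox']),'toprect',[np.round(q,1) for q in cv2.minAreaRect(np.ascontiguousarray(tp[:,:2]))],'z',z.round(1),im[r['mask']].mean(0).round())
E
python3 c.py w1 pin; python3 -c "
from workcell import *
s=env.observe();print(s['t'],s['tool_rot'],s['tcp_pos'],s['wrist_force'])"
```

```text
1.2 [[ 9.73487206e-01  2.28741468e-01  2.15359988e-06]
 [ 2.28741467e-01 -9.73487201e-01  1.06048082e-04]
 [ 2.63540959e-05 -1.02743833e-04 -9.99999994e-01]] [ 120.08860681 -511.03836859  303.88512166]
t: 1.53
tcp_pos: [257.5, -445.0, 304.0]
tool_rot: [[0.973, 0.229, 0.001], [0.229, -0.973, 0.0], [0.001, -0.0, -1.0]]
wrist_force: [-0.4, -1.3, 0.1]
finger_gap: 0.994
gripper_force: 0.0
t: 1.87
tcp_pos: [393.1, -380.2, 303.9]
tool_rot: [[0.973, 0.23, 0.001], [0.23, -0.973, 0.0], [0.001, -0.0, -1.0]]
wrist_force: [-0.6, 0.3, -0.1]
finger_gap: 0.997
gripper_force: 0.0
t: 2.28
tcp_pos: [512.6, -321.9, 303.1]
tool_rot: [[0.973, 0.232, -0.0], [0.232, -0.973, 0.001], [-0.0, -0.001, -1.0]]
wrist_force: [-0.2, 0.1, -0.0]
finger_gap: 0.996
gripper_force: 0.0
pin 0.71 [317. 284.  21.  54.] toprect [array([ 446.8, -340.4]), array([18.7, 19.1]), np.float64(59.8)] z 99.9 [183. 125.  83.]
pin 0.66 [317. 221.  22.  46.] toprect [array([ 511.5, -323.8]), array([19.2, 18.9]), np.float64(43.8)] z 100.1 [175. 167. 162.]
2.3833 [[ 9.73254020e-01  2.29729574e-01 -9.67453904e-04]
 [ 2.29729926e-01 -9.73254380e-01  2.68562634e-04]
 [-8.79881970e-04 -4.83632777e-04 -9.99999496e-01]] [ 509.95301721 -323.35829998  303.52560106] [-0.2843943   0.02588776  0.24652906]
```

```bash

python3 -m handwheel '[[0,0,0,0.01,-0.002,-0.2,85],[0,0,0,0.01,-0.002,-0.45,85],[0,0,0,0.01,-0.002,-0.7,85],[0,0,0,0.01,-0.002,-0.9,85],[0,0,0,0.01,-0.002,-1,85],[0,0,0,0.01,-0.002,-1,85]]' | tail -5
python3 -m handwheel '[[0,0,0,0,0,-0.13,85],[0,0,0,0,0,-0.13,85],[0,0,0,0,0,-0.13,30],[0,0,0,0,0,-0.13,15],[0,0,0,0,0,-0.13,10],[0,0,0,0,0,-0.13,10],[0,0,0,0,0,-0.13,10],[0,0,0,0,0,-0.13,10]]' 60
python3 -m handwheel '[[0,0,0,0,0,0,10],[0,0,0,0,0,0.1,10],[0,0,0,0,0,0.3,10],[0,0,0,0,0,0.6,10],[0,0,0,0,0,0.8,10],[0,0,0,0,0,0.8,10]]' 60
python3 c.py w2 pin block
```

```text
tcp_pos: [508.4, -323.8, 150.4]
tool_rot: [[0.974, 0.227, -0.006], [0.227, -0.974, 0.003], [-0.005, -0.004, -1.0]]
wrist_force: [-0.8, 0.5, -0.9]
finger_gap: 0.998
gripper_force: 0.0
t: 3.55
tcp_pos: [511.8, -323.8, 135.2]
tool_rot: [[0.973, 0.229, 0.001], [0.229, -0.973, -0.0], [0.001, 0.0, -1.0]]
wrist_force: [-1.4, 0.8, 5.6]
finger_gap: 0.219
gripper_force: 58.3
t: 4.05
tcp_pos: [513.5, -325.0, 261.4]
tool_rot: [[0.973, 0.229, 0.008], [0.229, -0.973, -0.005], [0.007, 0.007, -1.0]]
wrist_force: [0.7, -0.4, -1.3]
finger_gap: 0.218
gripper_force: 58.9
pin 0.78 [316. 306.  51. 132.] toprect [array([ 513.8, -325.8]), array([20.4, 18.3]), np.float64(12.0)] z 226.0 [123. 114. 111.]
block 0.56 [129.  94. 163. 140.] toprect [array([ 581.8, -159.7]), array([100.2, 101.5]), np.float64(11.0)] z 50.3 [96. 95. 95.]
```

```bash

python3 -m handwheel '[[0,0,0,0.12,0.18,0,10],[0,0,0,0.25,0.37,0,10],[0,0,0,0.37,0.55,0,10],[0,0,0,0.47,0.7,0,10],[0,0,0,0.47,0.7,0,10],[0,0,0,0.47,0.7,0,10],[0,0,0,0.47,0.7,0,10]]' 60
python3 c.py w3 pin block
cat > d.py <<'E'
from h import *
z=np.load('/tmp/w.npz');W=z['W'];im=z['im'];h=W[...,2]
b=(abs(W[...,0]-582)<60)&(abs(W[...,1]+158)<60)&(abs(h-50)<3)
r=cv2.minAreaRect(np.ascontiguousarray(W[b][:,:2]).astype(np.float32)); print('block',r,np.median(h[b]))
near=(np.hypot(W[...,0]-582,W[...,1]+158)<25)
for lo,hi in((0,44),(0,48)):
    m=near&(h<hi); p=np.ascontiguousarray(W[m][:,:2]).astype(np.float32)
    if len(p)>3: print(len(p),p.mean(0),cv2.minEnclosingCircle(p))
# rim: inner edge of flat top face
g=near&(h>49)
hole=(cv2.morphologyEx(((near)&~(h>48.5)).astype(np.uint8),cv2.MORPH_OPEN,np.ones((3,3)))>0)
v,u=np.where(hole); 
if len(u):
    p=np.stack([u,v],1).astype(np.float32); print('px',p.mean(0),cv2.minEnclosingCircle(p))
    # hull of rim pixel ellipse -> plane z=50
    c=cv2.convexHull(p.astype(np.int32)); e=cv2.fitEllipse(c); print(e)
    K=np.array(camera_params('wrist')['intrinsics']); T=cam2world('wrist',env.observe())
    d=T[:3,:3]@np.linalg.inv(K)@np.array([*e[0],1]); s=(50-T[2,3])/d[2]; print('bore',T[:3,3]+s*d)
E
python3 d.py
```

```text
t: 4.78
tcp_pos: [581.4, -218.7, 252.7]
tool_rot: [[0.973, 0.229, -0.003], [0.229, -0.973, 0.001], [-0.003, -0.001, -1.0]]
wrist_force: [-0.6, -0.0, -1.5]
finger_gap: 0.214
gripper_force: 58.9
pin 0.68 [317. 305.  56. 129.] toprect [array([ 581.9, -219.3]), array([19.2, 19.4]), np.float64(21.7)] z 217.3 [113. 107. 105.]
block 0.78 [243. 208. 129. 125.] toprect [array([ 581.6, -159.5]), array([100.3, 100.5]), np.float64(10.9)] z 50.4 [77. 74. 71.]
block ((581.57421875, -159.53634643554688), (100.3067398071289, 100.4762954711914), 10.877340316772461) 49.244017888331825
607 [ 576.14526 -156.24716] ((580.5296020507812, -159.0926513671875), 11.965102195739746)
917 [ 577.6424  -156.37003] ((582.0752563476562, -157.98626708984375), 24.961536407470703)
px [245.05104 210.46056] ((245.0, 211.0), 17.80459213256836)
((245.0908203125, 210.5059356689453), (32.350685119628906, 34.9392204284668), 138.1507110595703)
bore [ 582.43136163 -160.68315644   50.        ]
```

View pics/w3.png

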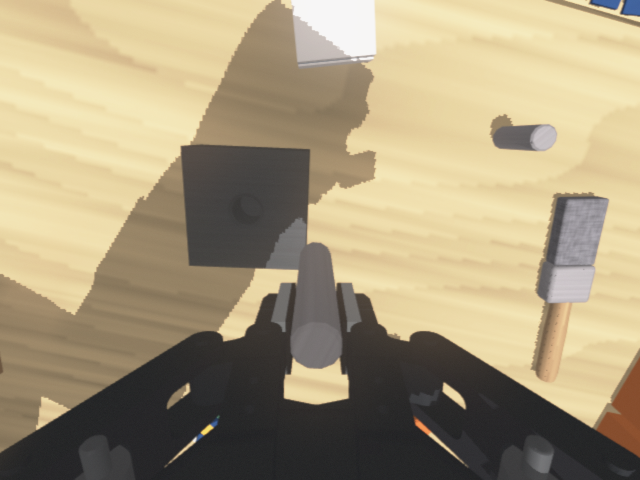

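The wrist view shows the pin held upright at (317,305) and the bore at (247,207) in the block. The block centre is near (581.7, -159.6) mm.

```bash

python3 -m handwheel '[[0,0,0,0,0.2,0,10],[0,0,0,0,0.397,0,10],[0,0,0,0,0.397,-0.2,10],[0,0,0,0,0.397,-0.4,10],[0,0,0,0,0.397,-0.42,10],[0,0,0,0,0.397,-0.42,10],[0,0,0,0,0.397,-0.42,10]]' 60
python3 -m handwheel '[[0,0,0,0,0,-0.02,10],[0,0,0,0,0,-0.04,10],[0,0,0,0,0,-0.06,10],[0,0,0,0,0,-0.08,10],[0,0,0,0,0,-0.08,10]]' 60
```

```text
t: 5.52
tcp_pos: [582.2, -160.1, 192.4]
tool_rot: [[0.974, 0.228, 0.0], [0.228, -0.974, -0.0], [0.0, 0.0, -1.0]]
wrist_force: [-0.3, -0.1, -0.6]
finger_gap: 0.219
gripper_force: 59.1
t: 5.93
tcp_pos: [581.9, -159.3, 179.0]
tool_rot: [[0.974, 0.229, -0.001], [0.229, -0.974, 0.0], [-0.0, -0.0, -1.0]]
wrist_force: [-0.3, 0.3, -1.6]
finger_gap: 0.216
gripper_force: 59.1
```

```bash

python3 -m handwheel '[[0,0,0,0,0,-0.03,10],[0,0,0,0,0,-0.06,10],[0,0,0,0,0,-0.09,10],[0,0,0,0,0,-0.12,10],[0,0,0,0,0,-0.12,10],[0,0,0,0,0,-0.12,10]]' 60
python3 -m handwheel '[[0,0,0,0,0,-0.03,10],[0,0,0,0,0,-0.06,10],[0,0,0,0,0,-0.07,10],[0,0,0,0,0,-0.07,10],[0,0,0,0,0,-0.07,10]]' 60
```

```text
t: 6.43
tcp_pos: [581.9, -159.2, 160.9]
tool_rot: [[0.973, 0.229, -0.001], [0.229, -0.973, 0.0], [-0.001, -0.001, -1.0]]
wrist_force: [0.1, 0.0, -1.2]
finger_gap: 0.217
gripper_force: 59.1
t: 6.85
tcp_pos: [582.1, -159.3, 150.8]
tool_rot: [[0.973, 0.229, -0.0], [0.229, -0.973, 0.0], [-0.0, -0.0, -1.0]]
wrist_force: [0.3, -0.2, -1.8]
finger_gap: 0.217
gripper_force: 59.3
```

```bash

python3 -m handwheel '[[0,0,0,0,0,0,24],[0,0,0,0,0,0,30],[0,0,0,0,0,0,50],[0,0,0,0,0,0,60],[0,0,0,0,0,0,60],[0,0,0,0,0,0.2,60],[0,0,0,0,0,0.5,60],[0,0,0,0,0,0.8,60],[0,0,0,0,0,1,60],[0,0,0,0,0,1,60]]' 60
python3 c.py w4 pin block; python3 -c "
from h import *
W=np.load('/tmp/w.npz')['W'];h=W[...,2]
m=(h>55)&(h<150)&(np.hypot(W[...,0]-582,W[...,1]+159)<30)
for a in (60,75,90,105,112):
    q=W[m&(abs(h-a)<6)];print(a,len(q),q.mean(0).round(1))
print(h[m].max())"
```

```text
t: 7.68
tcp_pos: [584.0, -159.8, 308.9]
tool_rot: [[0.973, 0.229, 0.011], [0.229, -0.973, -0.003], [0.01, 0.005, -1.0]]
wrist_force: [0.7, -0.7, -0.3]
finger_gap: 0.703
gripper_force: 0.0
pin 0.93 [313. 228.  26.  47.] toprect [array([ 582. , -159.9]), array([19.1, 18.7]), np.float64(72.0)] z 115.0 [162. 157. 157.]
60 43 [ 589.4 -158.4   60.3]
75 56 [ 589.5 -158.2   75.1]
90 59 [ 589.2 -158.2   90.1]
105 73 [ 589.2 -158.1  105.1]
112 474 [ 582.7 -159.7  113.7]
116.17835211634053
```

The pin is seated upright, with its top at z = 115.0 and centre (582, -160). Next, the level.

```bash

python3 -m handwheel '[[0,0,-0.02,0,0.25,0,85],[0,0,-0.05,0,0.5,0,85],[0,0,-0.05,0,0.75,0,85],[0,0,-0.05,0,0.95,0,85]]' 60 | head -1
python3 -m handwheel '[[0,0,0,0,0.27,0,85],[0,0,0,0,0.54,0,85],[0,0,0,0,0.8,0,85],[0,0,0,0,0.95,0,85]]'| head -1
python3 -m handwheel '[[0,0,0,-0.03,0.3,0,85],[0,0,0,-0.07,0.57,0,85],[0,0,0,-0.07,0.57,0,85],[0,0,0,-0.07,0.57,0,85],[0,0,0,-0.07,0.57,0,85]]'
python3 c.py w5 level case
cat > e.py <<'E'
from h import *
z=np.load('/tmp/w.npz');W=z['W'];im=z['im'].astype(int);h=W[...,2]
def rect(m,n):
    p=np.ascontiguousarray(W[m][:,:2]).astype(np.float32); print(n,len(p),[np.round(q,1) for q in cv2.minAreaRect(p)],'z',np.median(h[m]).round(1)); return p
rg=(abs(W[...,0]-560)<130)&(abs(W[...,1]-215)<80)
p=rect(rg&(h>32)&(h<60),'levelvis')
g=rg&(h>30)&(h<65)&(im[...,1]>im[...,0]+25)&(im[...,1]>im[...,2]+15); rect(g,'vial')
rect((h>93)&(h<104)&(abs(W[...,1]-210)<140),'boards')
# opening edges
o=(W[...,0]>280)&(abs(W[...,1]-212)<60)&(h>93)&(h<104)
x=W[...,0]; a=np.deg2rad(7.1); c,s=np.cos(a),np.sin(a)
X=(W[...,0]-559)*c+(W[...,1]-215.7)*s; Y=-(W[...,0]-559)*s+(W[...,1]-215.7)*c
print('near edge',np.percentile(X[o&(X<0)],99.5),'far edge',np.percentile(X[o&(X>0)],.5))
q=(h>93)&(h<104)&(abs(X)<80); print('side edges',np.percentile(Y[q&(Y<0)],[0.5,99.5]) if (q&(Y<0)).any() else 0,np.percentile(Y[q&(Y>0)],[.5,99.5]) if (q&(Y>0)).any() else 0)
lv=rg&(h>36)&(h<44)&(abs(Y)<60); print('level X range',np.percentile(X[lv],[0.3,99.7]))
E
python3 e.py
```

```text
t: 8.17
t: 8.5
t: 8.92
tcp_pos: [584.4, 154.8, 300.3]
tool_rot: [[0.971, 0.24, -0.013], [0.241, -0.97, 0.042], [-0.002, -0.044, -0.999]]
wrist_force: [0.3, -0.6, 0.5]
finger_gap: 0.997
gripper_force: 0.0
level 0.72 [273. 234.  36. 219.] toprect [array([540.2, 205.7]), array([233.9,  23.6]), np.float64(8.7)] z 40.7 [134. 133. 126.]
case 0.74 [266. 226. 274. 388.] toprect [array([536., 210.]), array([338.4, 197.2]), np.float64(7.1)] z 98.1 [157. 122.  91.]
case 0.44 [ 37. 125.  74. 136.] toprect [array([593.1, 489.4]), array([ 39.2, 151. ]), np.float64(61.0)] z 14.5 [76. 74. 72.]
levelvis 5406 [array([552.7, 220.4]), array([127.2, 257.5]), np.float64(79.7)] z 39.4
vial 643 [array([507.8, 200.2]), array([34.6, 22.6]), np.float64(8.6)] z 40.2
boards 31667 [array([536., 210.]), array([338.4, 197.2]), np.float64(7.1)] z 97.2
near edge -102.12722309119047 far edge 97.50450290367193
side edges [-101.33577241  -93.20827335] [85.88891999 95.00017328]
level X range [-130.2592945    96.70524313]
```

View pics/w5.png

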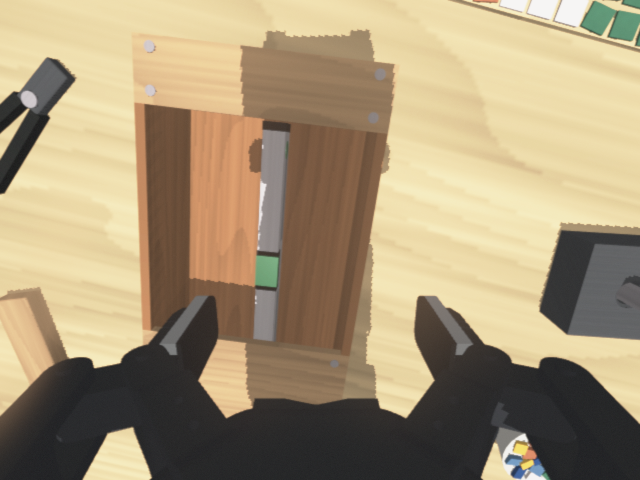

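The wrist view shows the level through the opening. Its axis runs from (275,125) to (263,340), with the vial at (266,270) near (508,200) mm. The far end cap is just inside the far board. The arm was still moving, so I settle lower and look again.

```bash

python3 -m handwheel '[[0,0,0,0,0,-0.2,85],[0,0,0,0,0,-0.4,85],[0,0,0,0,0,-0.6,85],[0,0,0,0,0,-0.67,85],[0,0,0,0,0,-0.67,85],[0,0,0,0,0,-0.67,85],[0,0,0,0,0,-0.67,85],[0,0,0,0,0,-0.67,85]]'
python3 c.py w6 level; python3 e.py
```

```text
t: 9.73
tcp_pos: [585.4, 155.3, 202.3]
tool_rot: [[0.971, 0.241, -0.009], [0.241, -0.97, 0.043], [0.002, -0.044, -0.999]]
wrist_force: [-0.5, 0.9, -0.2]
finger_gap: 0.993
gripper_force: 0.0
level 0.82 [252. 266.  48. 296.] toprect [array([538.5, 190.3]), array([242.5,  52.9]), np.float64(8.3)] z 40.6 [130. 130. 123.]
levelvis 10017 [array([559.3, 219.5]), array([127.8, 245.7]), np.float64(79.6)] z 39.4
vial 1145 [array([507.8, 200.2]), array([35.2, 22.8]), np.float64(8.7)] z 40.2
boards 55817 [array([551.9, 211.8]), array([307.1, 197.7]), np.float64(7.2)] z 97.3
near edge -109.6113766219521 far edge 97.4805511352658
side edges [-101.32421689  -93.10049053] [85.59222733 95.07486799]
level X range [-130.13673252   96.8277829 ]
```

```bash
python3 -c "
from workcell import *
import numpy as np
s=env.observe();print(s['t'],np.round(s['joint_positions'],1))"
```

```text
9.8333 [ 13.9  24.2  -0.5  65.2   2.5 179.9]
```

Joint 6 is at its limit, so I'll use the equivalent grasp half a turn round.

```bash

python3 -m handwheel '[[0,0,0.08,0,0,0.1,85],[0,0,0.16,0,0,0.2,85],[0,0,0.24,0,0,0.2,85],[0,0,0.32,0,0,0.2,85],[0,0,0.4,0,0,0.2,85],[0,0,0.48,0,0,0.2,85],[0,0,0.56,0,0,0.2,85],[0,0,0.64,0,0,0.2,85],[0,0,0.7,0,0,0.2,85],[0,0,0.7,0,0,0.2,85]]' | head -3
python3 -m handwheel '[[0,0,0.08,0,0,0,85],[0,0,0.16,0,0,0,85],[0,0,0.24,0,0,0,85],[0,0,0.32,0,0,0,85],[0,0,0.4,0,0,0,85],[0,0,0.48,0,0,0,85],[0,0,0.56,0,0,0,85],[0,0,0.64,0,0,0,85],[0,0,0.7,0,0,0,85],[0,0,0.7,0,0,0,85]]' | head -3
python3 -m handwheel '[[0,0,0.08,0,0,0,85],[0,0,0.16,0,0,0,85],[0,0,0.24,0,0,0,85],[0,0,0.32,0,0,0,85],[0,0,0.4,0,0,0,85],[0,0,0.48,0,0,0,85],[0,0,0.56,0,0,0,85],[0,0,0.6,0,0,0,85],[0,0,0.6,0,0,0,85],[0,0,0.6,0,0,0,85]]'
python3 -c "
from workcell import *
import numpy as np
s=env.observe();print(s['t'],np.round(s['joint_positions'],1))"
python3 c.py w7 level; python3 e.py
```

```text
t: 10.67
tcp_pos: [584.7, 155.5, 231.1]
tool_rot: [[0.221, 0.974, -0.042], [0.975, -0.221, 0.009], [-0.001, -0.043, -0.999]]
t: 11.5
tcp_pos: [584.5, 155.4, 230.9]
tool_rot: [[-0.766, 0.642, -0.026], [0.642, 0.766, -0.034], [-0.002, -0.043, -0.999]]
t: 12.33
tcp_pos: [584.5, 155.2, 230.6]
tool_rot: [[-0.972, -0.235, 0.012], [-0.235, 0.971, -0.042], [-0.002, -0.044, -0.999]]
wrist_force: [0.2, 0.5, 0.0]
finger_gap: 0.993
gripper_force: 0.0
12.3333 [15.8 23.2  2.3 69.1 -2.5  2.3]
level 0.94 [405. 195.  76. 272.] toprect [array([552.1, 206.5]), array([212.2,  27.1]), np.float64(9.9)] z 40.8 [125. 128. 119.]
levelvis 10885 [array([562.2, 217.6]), array([142.8, 268.9]), np.float64(84.2)] z 39.6
vial 1538 [array([507.8, 200.3]), array([34. , 23.8]), np.float64(8.7)] z 40.2
boards 38539 [array([563.6, 213. ]), array([283.9, 197.4]), np.float64(7.2)] z 97.2
near edge -102.31987472396618 far edge 96.78753555106871
side edges [-101.73057299  -93.610979  ] [85.16647939 94.73724574]
level X range [-113.11643434   96.4875018 ]
```

```bash
cat > g.py <<'E'
import sys
from h import *
from scipy.spatial.transform import Rotation as Ro
# g.py yaw tilt gx gy gz : grasp-point target; tilt lifts the level's +x end
yaw,t=np.deg2rad([float(a) for a in sys.argv[1:3]]); g=np.array([float(a) for a in sys.argv[3:6]])
R0=np.column_stack([(-np.cos(yaw),-np.sin(yaw),0),(-np.sin(yaw),np.cos(yaw),0),(0,0,-1)])
R=Ro.from_rotvec(-t*np.array([-np.sin(yaw),np.cos(yaw),0])).as_matrix()@R0
s=env.observe(); p=g-R[:,2]*env.pinch_z
print(s['t'],'turn',(Ro.from_matrix(R@np.array(s['tool_rot']).T).as_rotvec()/(np.pi/2)).round(4),'shift',((p-s['tcp_pos'])/150).round(4),'tcp',p.round(1))
E
python3 g.py 8.7 0 567.1 209.6 150
```

```text
12.4333 turn [ 0.0272  0.0063 -0.0554] shift [-0.1159  0.3625 -0.1773] tcp [567.1 209.6 203.9]
```

```bash

python3 -m handwheel '[[0.027,0.006,-0.055,-0.05,0.18,0,85],[0.027,0.006,-0.055,-0.116,0.362,-0.1,85],[0.027,0.006,-0.055,-0.116,0.362,-0.177,85],[0.027,0.006,-0.055,-0.116,0.362,-0.177,85],[0.027,0.006,-0.055,-0.116,0.362,-0.177,85],[0.027,0.006,-0.055,-0.116,0.362,-0.177,85]]'
python3 c.py w8 level; python3 e.py; python3 g.py 8.7 0 567.1 209.6 34
```

```text
t: 12.93
tcp_pos: [567.4, 209.2, 204.4]
tool_rot: [[-0.988, -0.155, 0.001], [-0.155, 0.988, -0.0], [-0.001, -0.001, -1.0]]
wrist_force: [-0.6, 0.0, 0.9]
finger_gap: 0.996
gripper_force: 0.0
level 0.88 [320. 205.  36. 291.] toprect [array([552.5, 207. ]), array([210.6,  23.4]), np.float64(8.6)] z 40.9 [135. 140. 131.]
levelvis 11489 [array([562.9, 215.6]), array([158.8, 254.1]), np.float64(90.0)] z 39.7
vial 1764 [array([507.5, 200.5]), array([33.5, 23.2]), np.float64(9.0)] z 40.4
boards 36428 [array([550.1, 211.4]), array([236.8, 198.2]), np.float64(7.6)] z 97.3
near edge -102.33884008534932 far edge 96.28989406819619
side edges [-101.85651583  -93.0663167 ] [85.5806925  94.59443809]
level X range [-111.96887895  137.68223748]
13.0333 turn [ 0.0001  0.0009 -0.0024] shift [-0.0033  0.0034 -0.7777] tcp [567.1 209.6  87.9]
```

View pics/w8.png

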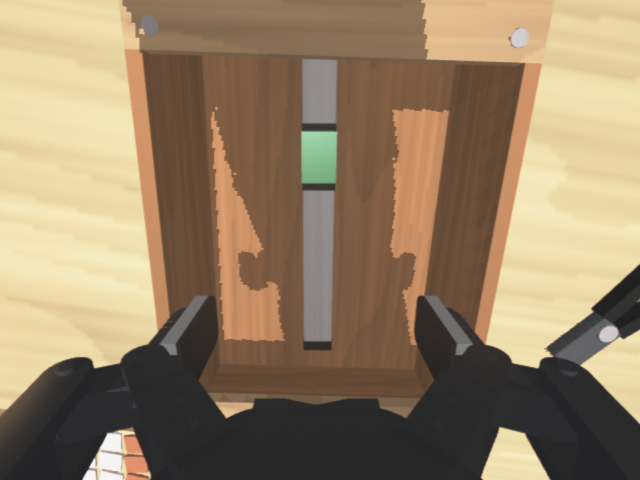

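The level runs straight up the picture midway between the fingers (columns 303–337), with the vial at (319,158). I'll descend and grip.

```bash

python3 -m handwheel '[[0,0,0,0,0,-0.2,85],[0,0,0,0,0,-0.4,85],[0,0,0,0,0,-0.6,85],[0,0,0,0,0,-0.7,85],[0,0,0,0,0,-0.75,85],[0,0,0,0,0,-0.78,85],[0,0,0,0,0,-0.78,85],[0,0,0,0,0,-0.78,85]]'
python3 -m handwheel '[[0,0,0,0,0,0,40],[0,0,0,0,0,0,25],[0,0,0,0,0,0,12],[0,0,0,0,0,0,10],[0,0,0,0,0,0,10],[0,0,0,0,0,0,10],[0,0,0,0,0,0,10],[0,0,0,0,0,0,10],[0,0,0,0,0,0,10]]' 100
python3 - <<'E'
# plan: tilt about the level's rear lower corner; grasp point targets (world)
import numpy as np
L=-210;zg=34-8
for t in (7,14,21):
    a=np.deg2rad(t); X=210*np.cos(a)-zg*np.sin(a)-210; Z=8+210*np.sin(a)+zg*np.cos(a)+2
    y=np.deg2rad(8.7); print(t,567.1+X*np.cos(y),209.5+X*np.sin(y),Z)
E
python3 g.py 8.7 0 567.1 209.6 36
```

```text
t: 13.7
tcp_pos: [567.8, 209.6, 87.9]
tool_rot: [[-0.988, -0.156, 0.002], [-0.156, 0.988, 0.0], [-0.002, -0.0, -1.0]]
wrist_force: [-0.5, 0.5, 0.4]
finger_gap: 0.995
gripper_force: 0.0
t: 14.45
tcp_pos: [567.2, 209.7, 87.4]
tool_rot: [[-0.988, -0.157, 0.001], [-0.157, 0.988, 0.0], [-0.001, -0.0, -1.0]]
wrist_force: [-2.0, -0.2, 5.2]
finger_gap: 0.24
gripper_force: 99.0
7 562.4205578329123 208.7839447264785 61.398762057755334
14 554.716280285442 207.60502459678008 86.03128695910613
21 544.1020203906933 205.9808145946523 109.5303604934403
14.45 turn [-0.      0.0008 -0.0034] shift [-0.0009 -0.0005  0.0165] tcp [567.1 209.6  89.9]
```

```bash
python3 g.py 8.7 3.5 559.5 208.4 49;python3 g.py 8.7 7 556.5 207.9 61.4; python3 g.py 8.7 14 548.7 206.7 86;python3 g.py 8.7 21 538.1 205.1 109.5
```

```text
14.45 turn [ 0.006  -0.0376 -0.0034] shift [-0.0733 -0.0118  0.1024] tcp [556.2 207.9 102.8]
14.45 turn [ 0.012  -0.0761 -0.0034] shift [-0.1149 -0.0185  0.1831] tcp [550.  206.9 114.9]
14.45 turn [ 0.0239 -0.1529 -0.0034] shift [-0.2095 -0.033   0.3391] tcp [535.8 204.7 138.3]
14.45 turn [ 0.0359 -0.2298 -0.0033] shift [-0.3216 -0.05    0.4826] tcp [519.  202.2 159.8]
```

```bash

python3 -m handwheel '[[0,-0.002,0,-0.03,-0.005,0.02,10],[0.006,-0.036,0,-0.073,-0.012,0.103,10],[0.012,-0.075,0,-0.115,-0.018,0.183,10],[0.012,-0.075,0,-0.115,-0.018,0.183,10],[0.012,-0.075,0,-0.115,-0.018,0.183,10]]' 100
python3 -m handwheel '[[0.006,-0.038,0,-0.047,-0.007,0.078,10],[0.012,-0.077,0,-0.095,-0.014,0.156,10],[0.018,-0.115,0,-0.15,-0.023,0.228,10],[0.024,-0.154,0,-0.207,-0.032,0.3,10],[0.024,-0.154,0,-0.207,-0.032,0.3,10],[0.024,-0.154,0,-0.207,-0.032,0.3,10]]' 100
python3 c.py w9 level; python3 -c "
from workcell import *
import numpy as np
s=env.observe();print(s['t'],np.round(s['joint_positions'],1))"; python3 g.py 8.7 21 538.1 205.1 109.5
```

```text
t: 14.87
tcp_pos: [548.9, 206.7, 114.8]
tool_rot: [[-0.981, -0.157, 0.117], [-0.156, 0.988, 0.018], [-0.119, -0.0, -0.993]]
wrist_force: [0.2, 0.7, -2.9]
finger_gap: 0.241
gripper_force: 97.9
t: 15.37
tcp_pos: [518.4, 202.1, 159.0]
tool_rot: [[-0.923, -0.157, 0.35], [-0.147, 0.988, 0.055], [-0.355, -0.001, -0.935]]
wrist_force: [0.1, 0.6, -1.7]
finger_gap: 0.24
gripper_force: 98.0
level 0.73 [317. 262.  73. 289.] toprect [array([537.8, 203.2]), array([61.1, 21.9]), np.float64(10.6)] z 123.4 [163. 180. 163.]
15.4667 [ 23.4  11.9 -30.2  27.7  -5.1  13.5]
15.4667 turn [ 0.001  -0.0025 -0.0033] shift [-0.0032 -0.001   0.007 ] tcp [519.  202.2 159.8]
```

View pics/w9.png

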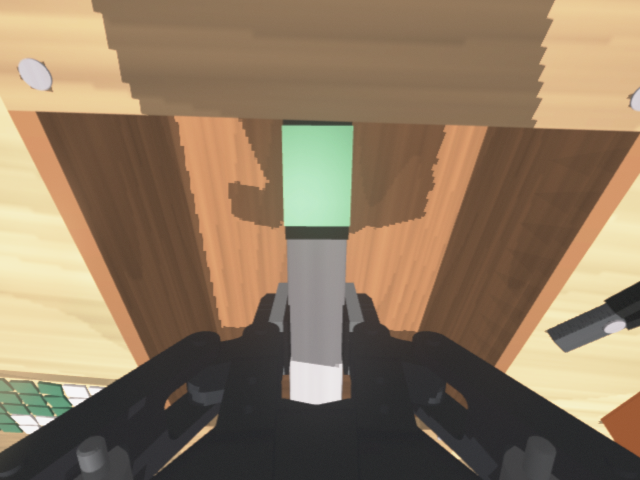

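The level is held at mid-frame (317,262), tilted, with the vial at (318,175) about to pass the near board's edge at row 120. I'll check its real tilt before drawing it out.

```bash
cat > f.py <<'E'
from h import *
z=np.load('/tmp/w.npz');W=z['W'];im=z['im'].astype(int); s=env.observe()
R=np.array(s['tool_rot']); P=(W-s['tcp_pos'])@R   # tool coords
g=(im[...,1]>im[...,0]+25)&(im[...,1]>im[...,2]+15)&(abs(P[...,1])<25)&(P[...,2]<110)&(P[...,2]>20)
q=P[g]; print('vial tool',q.mean(0).round(1),np.percentile(q,[2,98],axis=0).round(1))
l=(abs(P[...,1])<8)&(P[...,0]>10)&(P[...,0]<80)&(abs(P[...,2]-48)<25); q=P[l]; f=np.polyfit(q[:,0],q[:,2],1); print('slope deg in tool',np.degrees(np.arctan(f[0])).round(2),'top z at x=0',f[1].round(1))
print('tool lean',np.degrees(np.arctan2(R[0,2],-R[2,2])).round(2))
E
python3 f.py
```

```text
vial tool [62.2 -0.7 46.2] [[ 45.1 -11.9  45. ]
 [ 78.1  10.4  47.5]]
slope deg in tool -1.45 top z at x=0 47.7
tool lean 20.54
```

```bash

python3 -m handwheel '[[0,0,0,0.1,0.014,0.036,10],[0,0,0,0.25,0.035,0.09,10],[0,0,0,0.4,0.056,0.145,10],[0,0,0,0.55,0.077,0.2,10],[0,0,0,0.7,0.098,0.255,10],[0,0,0,0.8,0.112,0.29,10],[0,0,0,0.8,0.112,0.29,10],[0,0,0,0.8,0.112,0.29,10]]' 100
python3 -m handwheel '[[0,0,0,0.02,0,0.1,10],[0,0,0,0.03,0,0.3,10],[0,0,0,0.03,0,0.5,10],[0,0,0,0.03,0,0.7,10],[0,0,0,0.03,0,0.9,10],[0,0,0,0.03,0,0.9,10],[0,0,0,0.03,0,0.9,10]]' 100
python3 c.py w10; python3 f.py
```

```text
t: 16.13
tcp_pos: [640.0, 218.8, 201.4]
tool_rot: [[-0.924, -0.156, 0.35], [-0.146, 0.988, 0.054], [-0.354, -0.001, -0.935]]
wrist_force: [-0.2, 0.9, -2.9]
finger_gap: 0.235
gripper_force: 98.0
t: 16.72
tcp_pos: [643.4, 219.0, 338.9]
tool_rot: [[-0.922, -0.156, 0.353], [-0.146, 0.988, 0.056], [-0.358, -0.0, -0.934]]
wrist_force: [0.1, 0.3, -4.2]
finger_gap: 0.235
gripper_force: 98.2
vial tool [59.7 -0.4 45.5] [[ 42.8 -11.5  44.1]
 [ 75.3  10.7  46.8]]
slope deg in tool -0.67 top z at x=0 46.3
tool lean 20.56
```

```bash
python3 g.py 8.7 0.6 641.3 -150.7 285; python3 g.py 8.7 0.6 641.3 -150.7 195
```

```text
16.7667 turn [-0.0338  0.2217 -0.0034] shift [-0.0135 -2.4634  0.014 ] tcp [ 640.7 -150.8  338.9]
16.7667 turn [-0.0338  0.2217 -0.0034] shift [-0.0135 -2.4634 -0.586 ] tcp [ 640.7 -150.8  248.9]
```

```bash

python3 -m handwheel '[[-0.008,0.05,0,0,-0.1,0,10],[-0.016,0.11,0,0,-0.3,0,10],[-0.025,0.17,0,0,-0.5,0,10],[-0.034,0.222,-0.003,-0.01,-0.7,0.01,10],[-0.034,0.222,-0.003,-0.013,-0.86,0.014,10],[-0.034,0.222,-0.003,-0.013,-0.86,0.014,10]]' 100 | head -3
python3 -m handwheel '[[0,0,0,0,-0.2,0,10],[0,0,0,0,-0.4,0,10],[0,0,0,0,-0.6,0,10],[0,0,0,0,-0.8,0,10],[0,0,0,0,-0.86,0,10],[0,0,0,0,-0.86,0,10]]' 100 | head -3
python3 -m handwheel '[[0,0,0,0,-0.2,0,10],[0,0,0,0,-0.4,0,10],[0,0,0,0,-0.6,0,10],[0,0,0,0,-0.74,0,10],[0,0,0,0,-0.74,0,10],[0,0,0,0,-0.74,0,10],[0,0,0,0,-0.74,0,10]]' 100
python3 c.py w11; python3 f.py;  python3 g.py 8.7 0.6 641.3 -150.7 195
```

```text
t: 17.27
tcp_pos: [641.7, 85.8, 336.4]
tool_rot: [[-0.989, -0.148, 0.005], [-0.148, 0.989, -0.0], [-0.005, -0.001, -1.0]]
t: 17.77
tcp_pos: [640.7, -41.2, 338.0]
tool_rot: [[-0.989, -0.149, 0.009], [-0.149, 0.989, 0.002], [-0.009, 0.0, -1.0]]
t: 18.35
tcp_pos: [641.3, -148.8, 338.9]
tool_rot: [[-0.988, -0.152, 0.01], [-0.152, 0.988, 0.003], [-0.011, 0.001, -1.0]]
wrist_force: [0.3, 0.9, -2.0]
finger_gap: 0.235
gripper_force: 98.6
vial tool [61.  -0.9 47.4] [[ 44.1 -12.1  46.2]
 [ 76.7  10.3  48.8]]
slope deg in tool -0.97 top z at x=0 48.6
tool lean 0.6
18.4 turn [-0.0006  0.0001 -0.0012] shift [-0.0037 -0.0147 -0.6021] tcp [ 640.7 -150.8  248.9]
```

```bash

python3 -m handwheel '[[0,-0.002,0,0,0,-0.15,10],[0,-0.003,0,0,-0.004,-0.3,10],[0,-0.003,0,0,-0.004,-0.45,10],[0,-0.003,0,0,-0.004,-0.6,10],[0,-0.003,0,0,-0.004,-0.6,10],[0,-0.003,0,0,-0.004,-0.6,10],[0,-0.003,0,0,-0.004,-0.6,10],[0,-0.003,0,0,-0.004,-0.6,10]]' 100
python3 c.py w12; python3 f.py; python3 - <<'E'
from h import *
s=env.observe();R=np.array(s['tool_rot']);print('mid',(np.array(s['tcp_pos'])+R@[60.5,-.7,46.5+32]).round(1))
im,W=cloud('side'); cv2.imwrite('pics/side1.png',im[:,:,::-1]); h=W[...,2]
m=(h>150)&(h<230)&(abs(W[...,1]+160)<45)&(W[...,0]>425)&(W[...,0]<740)
for r in models.silhouettes('side','level')[:1]:
    k=r['mask']; print(r['p'],r['bbox']); q=W[k&m]; q=q[~np.isnan(q[:,0])]
    for x0 in range(440,740,40):
        w=q[abs(q[:,0]-x0)<12]
        if len(w)>8: print(x0,np.percentile(w[:,2],[3,97]).round(1))
for r in models.silhouettes('side','pin')[:4]:
    w=W[r['mask']]; print(round(r['p'],2),np.nanmedian(w,0).round(),np.nanpercentile(w[:,2],97).round())
E
```

```text
t: 19.07
tcp_pos: [642.0, -150.4, 251.7]
tool_rot: [[-0.988, -0.152, 0.019], [-0.152, 0.988, 0.001], [-0.019, -0.002, -1.0]]
wrist_force: [0.3, -1.2, -2.1]
finger_gap: 0.239
gripper_force: 98.5
vial tool [60.7 -0.5 47.1] [[ 43.8 -11.7  45.8]
 [ 76.5  10.7  48.4]]
slope deg in tool -0.95 top z at x=0 48.2
tool lean 1.08
mid [ 583.8 -160.4  172. ]
0.82 [387.3, 219.8, 101.6, 63.0]
440 [170.  200.9]
480 [172.3 201.7]
520 [174.1 202.5]
560 [173.6 203.7]
600 [173.4 204.9]
640 [174.2 205.4]
680 [176. 200.]
720 [174.1 205.9]
0.89 [ 441. -348.   60.] 101.0
0.84 [ 577. -168.   88.] 116.0
0.26 [ 538. -176.  194.] 204.0
```

View pics/side1.png

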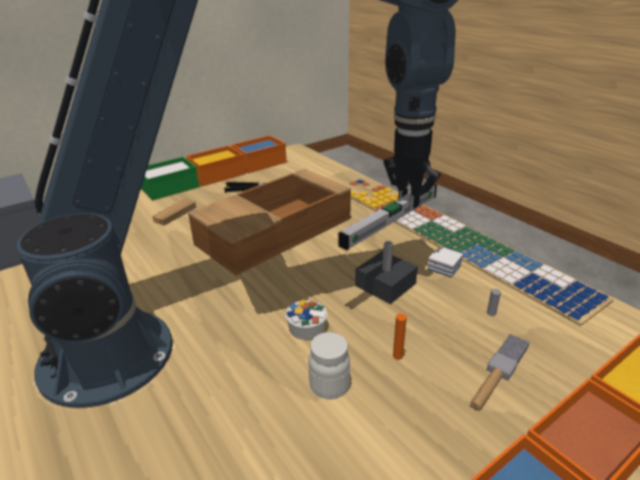

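The side view shows the pin upright in the block at (388,262), the level held above it around (387,220), and everything else in place. I make a small levelling correction, settle, and hand in.

```bash

python3 -m handwheel '[[0,0.005,0,-0.004,0.003,0,10],[0,0.005,0,-0.004,0.003,0,10],[0,0.005,0,-0.004,0.003,0,10],[0,0.005,0,-0.004,0.003,0,10],[0,0.005,0,-0.004,0.003,0,10],[0,0.005,0,-0.004,0.003,0,10]]' 100
python3 -c "
from h import *
s=env.observe();R=np.array(s['tool_rot']);print('mid',(np.array(s['tcp_pos'])+R@[60.5,-.7,78.5]).round(1),np.round(R,4).tolist())
print(env.finish_job())"
```

```text
t: 19.77
tcp_pos: [640.6, -150.3, 249.8]
tool_rot: [[-0.988, -0.152, 0.008], [-0.152, 0.988, 0.002], [-0.009, 0.001, -1.0]]
wrist_force: [0.1, -0.3, -1.6]
finger_gap: 0.237
gripper_force: 98.5
mid [ 581.6 -160.   170.8] [[-0.9884, -0.1518, 0.0083], [-0.1518, 0.9884, 0.0019], [-0.0085, 0.0006, -1.0]]
the job is handed in; nothing more can be done
None
```

The job is handed in at about 20 s: the pin stands seated and released in the bore (top measured at 115 mm), and the gripper holds the level right way up and level to about 1°, its middle over the pin and its underside about 56 mm above the pin's top.

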